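# Clamp a dental model in the sliding-stop fixture

### The arm

A 6-joint arm with a two-finger parallel gripper is mounted at the origin on the work surface. World frame = base frame: x ahead of the robot, y to its left, z up, the work surface at z = 0. Lengths are in m, angles in rad, forces in N, time in s.
With the tool pointing down it reaches from about 0.3 to 0.875 m from the base axis. Payload 4.2 kg.
Tool frame: the origin (TCP) lies on the centre line of the jaws, within the pads' length; the fingertips stand 25 mm ahead of it and the grasp point (between the pads) lies 6 mm ahead of it (env.tip_reach is the distance from the TCP to the fingertips, in m); z points along the fingers, y is the line along which they close (so a half turn about z gives the same grasp; the last joint's range is limited). The gripper opens to 85 mm and grips with 20 to 120 N. Pads are 22 mm wide; open, the fingers measure 114 mm over their backs; the gripper's body (76 mm by 85 mm) begins 54 mm behind the grasp point. The pads swing forward as they close: fully open they stand 13 mm farther back than shut.
Start: joints at [-1.242, 0.32, 1.565, -0, 1.257, -0.02], TCP at [0.197, -0.54, 0.256] pointing down, gripper open.
Joint ranges: [-3.11, 3.11], [-0.84, 2.01], [0.21, 2.61], [-1.34, 4.49], [0.05, 2.63], [-2.56, 2.56]. Speed limits (rad/s): [2.57, 2.57, 3.14, 3.14, 3.14, 3.14].

### API

Orientations are given as a rotation vector (axis times angle).
In Python, from station import env gives the robot as it stands. The module is installed in compiled form; this text tells all that it offers.
- The arm moves only by the tool jog_arm, never from a script. Its argument "deltas" is text: rows parted by semicolons, each of 4 numbers parted by spaces: the shift along the tool's x, y, z in m, then the turn about the tool's z in degrees. A call has 1 to 12 rows; each row is the pose to reach, as a shift and turn from the pose commanded when the call began, along the tool's axes at that moment; what a row does not reach only later rows make up. A row lasts 1/10 s, in which the tool goes at most 50 mm and 8.59 degrees, less where a joint would pass 70% of its speed; a pose out of reach is approached as far as the arm can. A call with a gripper value outside its range is refused whole. "claw" is the opening, from 0 (shut) to 1 (fully open), set as the call begins (left out, the last holds). The fingers move at their own pace and stop on an object; the grip force is fixed at half the most. Time passes only in rows, so rows that repeat a pose let the fingers close. It gives the time, the measured TCP pose, the force, the opening and the grip force at its end, in the units of the state.
- env.observe(): the state, without advancing time (a new reading comes with each control period).
- env.snapshot(name): name is "scene" or "top"; returns a dict with "pixels" (400x640x3 uint8, red, green, blue), "fx", "fy", "cx", "cy" (pixels), "D" ([k1, k2, p1, p2, k3] as OpenCV has them; the pictures are not rectified), "R" (3x3) and "t" (3): a world point X has camera coordinates R X + t. Camera axes: x right, y down, z forward; pixel columns grow to the right and rows downward; lengths in m; the calibration is good to about 2 mm. A picture is of the moment at which its call begins. There is no depth.
- env.sign_off(): hands the job in; it is judged then, once.
The state is a dict: "clock": time; "joint_pos": joint angles; "joint_velocities": joint speeds; "joint_torque": joint torques, N m; "ee_pos": TCP position; "eef_rot": TCP orientation; "contact_force": force on the tool from outside, world axes, zero at the start; "wrist_torque": the same for the moment, N m; "gripper_width": finger opening in m; "grip_force": force on a finger pad.
Only numpy, scipy, OpenCV 4.12 (cv2) and the standard library are available. Lean on these libraries where they do the work, as an engineer would, in place of code of your own. Each camera call takes 0.05 s, during which the arm holds its last target. There are 200 camera calls.

### The job

Turn the black clamp knob on the blue sliding stop anticlockwise to free it, then push the stop along its bed so that it carries the white dental model gently home against the steel fence (squeezing it with less than 35 N), without touching the model with the robot. With the stop still against the model, turn the knob back clockwise to lock it, let go, and leave everything else on the cart alone.

Things in the scene. Friction and masses are not known exactly. Their poses are not given: they have to be found in the camera images.
- fixture: aluminium bed plate fixed to the cart, 90 mm (its x) by 320 mm (its y) by 14 mm high, origin at the centre of its underside on the cart top. The stop slides along its +y axis; a dark steel fence 80 mm wide, 12 mm thick and 36 mm high above the bed stands across its +y end, its inner face at fixture y = 145 mm
- carriage (a joint): travel of the blue sliding stop towards the fence, m; 0 at the far end from the fence, 0.155 when the model is fully home between stop and fence. Free, it slides with about 3 N; locked, it holds some 40 N
- stop_face (a point): centre of the stop's rubber-faced front, which pushes the model (14 mm above the bed, 28 mm above the cart); axes as the fixture's. The stop is a blue block 104 mm (x) by 50 mm (y) by 28 mm high, its top 42 mm above the cart
- push_face (a point): centre of the stop's rear face (facing fixture -y), where it can be pushed with closed fingers; 28 mm above the cart, axes as the fixture's
- clamp (a joint): angle of the clamp knob, rad: 0 = fully locked (bar lies across the bed, along fixture x), growing anticlockwise seen from above to its stop at 1.45 (bar about along the bed). The brake is free beyond about 1.2; from there its grip grows steadily towards 0
- knob_grip (a point): on the knob's vertical axis, above the middle of the stop, 72 mm above the cart, at the middle of the grip bar's height; its x axis lies along the bar. The bar is black, 50 mm long, 12 mm thick, from 60 to 82 mm above the cart, with a yellow mark on its +x end; the stop's top is 18 mm below the bar's underside
- model: white resin dental model, loose on the bed, 64 mm (x) by 50 mm (y, flat heel at +y, flat 36 mm front with bevelled corners at -y), 27 mm high with its teeth; origin at its underside centre; 90 g
- model_heel (a point): centre of the model's flat heel, which goes against the fence; 25 mm along model +y from its origin, 8 mm above its underside; axes as the model's
- bite_block: red rubber bite block, 26 x 40 x 20 mm, lying beside the fixture; origin at its underside centre. Leave alone
- beaker: glass beaker-shaped cup, 60 mm across, 75 mm tall; origin at its underside centre. Leave alone
- wax_jar: orange jar with white cap, 52 mm across, 50 mm tall; origin at its underside centre. Leave alone
- rinse: white bottle with blue cap, 48 mm across, 120 mm tall; origin at its underside centre. Leave alone
- spare_model: tan dental model lying in the steel tray, 64 x 50 x 27 mm; origin at its underside centre. Leave alone
- spatula: mixing spatula with grey blade and green handle, 160 mm long, lying on the cart top. Leave alone

How it is judged:
By the outcome, as a careful person would: the job done as asked, in the order asked, and still so for the second after the job is handed in, with the robot touching nothing.
It also fails if it takes over 62 s, if anything falls off the work surface, if the arm or the gripper's body presses on something with over 40 N, if the wrist force passes 120 N, or if a joint passes its speed limit or range.

## Working session

There is one attempt and no reset: what is moved stays moved. The work goes in short steps, Python scripts to look and compute and a tool call to move; the robot and the scene stay as the last step left them, time stands still between calls to the robot, and variables do not carry over. Pictures are saved under pics/ and viewed, at most 10 in all, crops included, and the job is handed in when it is done.

Besides the shell and the picture viewer there is one more tool, called after "Call:" as name(argument=value, ...) on one line, values as JSON. jog_arm: Moves the arm, as the interface text tells. Its arguments: {"type":"object","properties":{"deltas":{"type":"string"},"claw":{"type":"number"}},"required":["deltas"]}

```bash
mkdir -p pics; python3 - <<'E'
from station import env
import cv2
for n in("scene","top"):
    s=env.snapshot(n); cv2.imwrite(f"pics/{n}0.png",s["pixels"][:,:,::-1])
    print(n,s["fx"],s["fy"],s["cx"],s["cy"],s["D"],s["R"],s["t"])
print(env.observe(),env.tip_reach)
E
```

```text
scene 367.0951047830459 367.0951047830459 315.95575297118177 196.79792524809588 [-0.00227841  0.          0.          0.          0.        ] [[-0.28793844  0.9574702   0.01850075]
 [ 0.59333827  0.19353115 -0.78134205]
 [-0.7516922  -0.2140012  -0.62382876]] [ 0.12517068 -0.24168886  1.35779801]
top 370.7249475055355 370.7249475055355 317.5314586113646 206.30735150251877 [-0.01199798  0.          0.          0.          0.        ] [[-0.00593123 -0.99989489  0.01322959]
 [-0.99051316  0.0040582  -0.13735794]
 [ 0.13728982 -0.01391878 -0.99043312]] [0.00485891 0.54941137 1.01154866]
{'clock': 0.1, 'joint_pos': array([-1.24200512e+00,  3.20251432e-01,  1.56550611e+00, -2.48436621e-05,
        1.25740969e+00, -2.00068010e-02]), 'joint_velocities': array([ 0.00014624, -0.00250674, -0.00254554,  0.00016774, -0.0003288 ,
       -0.00025438]), 'joint_torque': array([-5.86461629e-04, -4.16414738e+01, -2.34705216e+01, -2.20473235e-04,
        4.96588604e-03,  1.11342308e-05]), 'ee_pos': array([ 0.19638967, -0.54003432,  0.2555726 ]), 'eef_rot': array([-3.09240704e+00, -5.44860039e-01,  4.16815703e-04]), 'contact_force': array([-0.28135493, -0.2534392 , -0.62902669]), 'wrist_torque': array([-0.00929868,  0.04085696,  0.00131439]), 'grip_force': 0.0, 'gripper_width': 0.08543159642080955} 0.025
```

View pics/scene0.png

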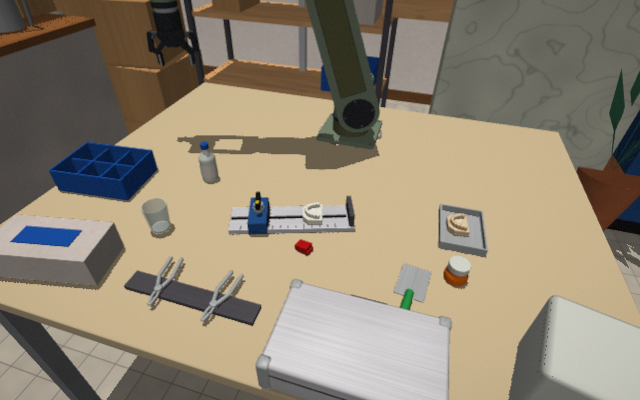

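View pics/top0.png

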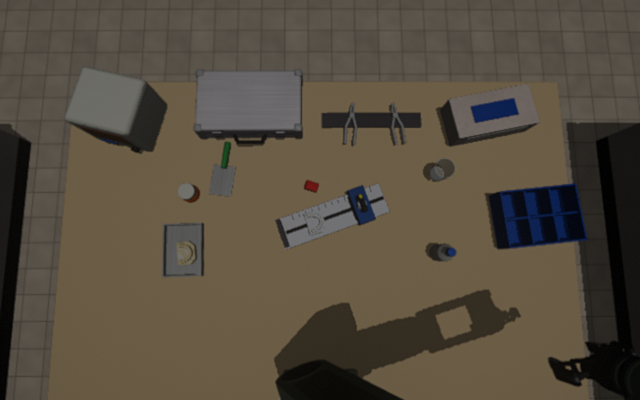

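The scene view shows the stop at about (258,215), the model at (314,213) and the fence at (350,210). In the top view they are at about (361,204), (315,220) and (284,233). Next I'll enlarge crops of both.

```bash
python3 - <<'E'
import cv2
a=cv2.imread("pics/scene0.png")[180:250,220:365]; b=cv2.imread("pics/top0.png")[175:255,270:400]
b=cv2.convertScaleAbs(b,alpha=1.6)
cv2.imwrite("pics/c1.png",cv2.resize(a,None,fx=5.5,fy=5.5,interpolation=cv2.INTER_CUBIC))
cv2.imwrite("pics/c2.png",cv2.resize(b,None,fx=6,fy=6,interpolation=cv2.INTER_CUBIC))
E
```

```text
(no output)
```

View pics/c1.png

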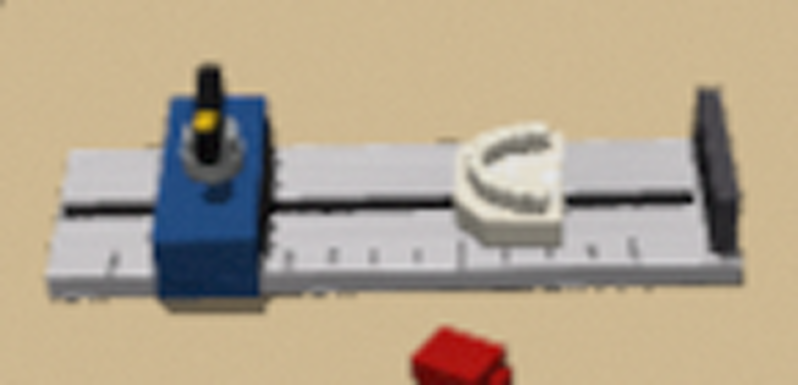

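View pics/c2.png

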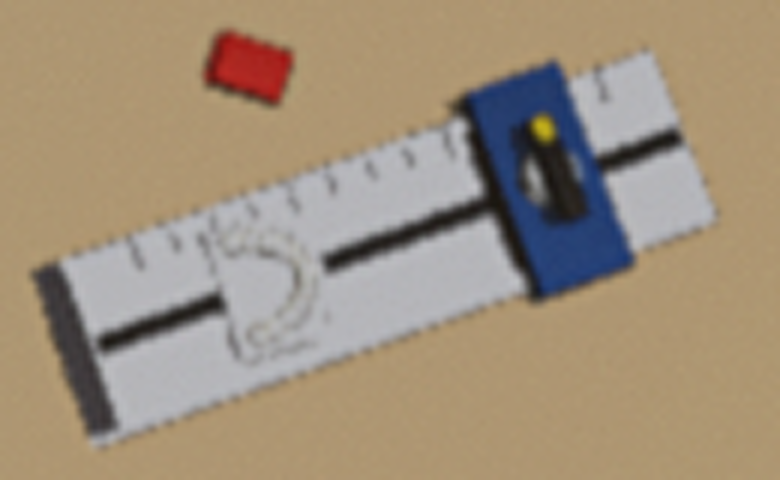

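The scene crop shows the stop top with corners at (170,98), (265,97), (262,240) and (157,242), and the bar with its yellow mark at (206,120). The top crop shows the stop corners at (468,100), (557,62), (633,265) and (535,300), the yellow mark at (543,127) and the fence along (50,268)-(100,435). The clamp looks to be at about 0. Next I'll triangulate and fit.

```bash
cat > h.py <<'E'
import numpy as np, cv2
from station import env
from scipy.optimize import least_squares
def cam(n):
    s=env.snapshot(n); K=np.array([[s["fx"],0,s["cx"]],[0,s["fy"],s["cy"]],[0,0,1]]); return dict(K=K,D=np.array(s["D"]),R=np.array(s["R"]),t=np.array(s["t"]),im=s["pixels"])
def proj(c,P): return cv2.projectPoints(np.array(P,float).reshape(-1,3),cv2.Rodrigues(c["R"])[0],c["t"],c["K"],c["D"])[0][:,0]
def tri(cs,ps):
    u=[cv2.undistortPoints(np.array([[p]],float),c["K"],c["D"]).ravel() for c,p in zip(cs,ps)]
    X=cv2.triangulatePoints(*[np.c_[c["R"],c["t"]] for c in cs],u[0],u[1]).ravel(); return X[:3]/X[3]
def plane(c,p,z):
    u=cv2.undistortPoints(np.array([[p]],float),c["K"],c["D"]).ravel(); d=c["R"].T@[*u,1]; o=-c["R"].T@c["t"]; return o+d*(z-o[2])/d[2]
E
python3 - <<'E'
from h import *
S,T=cam("scene"),cam("top")
fs=lambda p:((p[0]+.5)/5.5-.5+220,(p[1]+.5)/5.5-.5+180)
ft=lambda p:((p[0]+.5)/6-.5+270,(p[1]+.5)/6-.5+175)
# name: local (x,y,z) mm ; y rel to stop centre if flag
pts=[("bed-+",(45,-160,14),0,(48,278),(650,48)),("bed--",(-45,-160,14),0,(72,150),(718,215)),
("st+f",(52,25,42),1,(262,240),(468,100)),("st+b",(52,-25,42),1,(157,242),(557,62)),("st-b",(-52,-25,42),1,(170,98),(633,265)),("st-f",(-52,25,42),1,(265,97),(535,300)),
("yel",(23,0,82),1,(206,120),(543,127)),("bar-",(-25,0,82),1,(208,67),(575,213)),
("f+",(40,157,50),0,(735,178),(35,270)),("f-",(-40,157,50),0,(716,88),(90,435))]
for n,l,f,a,b in pts: print(n,np.round(tri((S,T),(fs(a),ft(b)))*1e3,1))
def world(p,l,f):
    c,s=np.cos(p[2]),np.sin(p[2]); x,y,z=np.array(l)/1e3; y+=p[3]*f
    return [p[0]+c*x-s*y,p[1]+s*x+c*y,z+p[4]]
def res(p):
    W=[world(p,l,f) for _,l,f,_,_ in pts]
    return np.r_[proj(S,W)-[fs(q[3]) for q in pts],proj(T,W)-[ft(q[4]) for q in pts]].ravel()
r=least_squares(res,[.55,0,.35,-.085,0],loss="soft_l1")
print(r.x,np.degrees(r.x[2])); print(np.round(res(r.x).reshape(2,-1,2),1).tolist())
print("stop centre",world(r.x,(0,0,72),1))
E
```

```text
bed-+ [ 621.9 -174.6   13. ]
bed-- [ 539.1 -204.4   15.1]
st+f [591.9 -81.7  36.6]
st+b [ 609.6 -124.4   38.9]
st-b [ 513.2 -160.1   38.6]
st-f [ 497.5 -115.2   38.3]
yel [ 571.5 -112.5   82.5]
bar- [ 532.8 -127.6   80. ]
f+ [510.1 118.5  59.2]
f- [434.9  93.6  48.2]
[ 0.52501168 -0.04064604  0.34770555 -0.08392707 -0.00206797] 19.922060530341227
[[[-0.8, 0.1], [-0.8, 0.2], [-0.1, -0.3], [-1.5, -0.1], [-0.3, -0.4], [1.2, -0.6], [-0.7, 1.7], [0.3, -0.6], [0.6, 3.3], [0.0, -0.1]], [[-0.1, 0.3], [-0.0, 1.0], [-1.9, -0.7], [-0.3, -0.3], [0.3, -0.1], [0.1, 0.2], [-0.8, -1.1], [0.3, 0.9], [-0.3, 0.7], [0.2, 0.3]]]
stop centre [np.float64(0.5536091257211319), np.float64(-0.11955067079312018), np.float64(0.06993203343752859)]
```

Call:
jog_arm(deltas="0.019 -0.011 0 0;0.058 -0.033 0 0;0.101 -0.057 0 0;0.144 -0.082 0 0;0.187 -0.107 0 0;0.230 -0.131 0 0;0.273 -0.156 0 0;0.316 -0.180 0 0;0.360 -0.205 0 0;0.403 -0.229 0 0;0.441 -0.251 0 0;0.479 -0.273 0 0", claw=1)

```text
clock: 1.4
ee_pos: [0.5543, -0.1183, 0.2562]
eef_rot: [3.094, 0.546, -0.0]
contact_force: [-1.2, -0.3, 0.4]
gripper_width: 0.0857
grip_force: 0.0
```

Call:
jog_arm(deltas="0 0 0.02 0;0 0 0.05 0;0 0 0.085 0;0 0 0.12 0;0 0 0.145 0;0 0 0.16 0;0 0 0.17 0;0 0 0.177 0;0 0 0.177 0;0 0 0.177 0")

```text
clock: 2.4
ee_pos: [0.5539, -0.1203, 0.0799]
eef_rot: [3.093, 0.545, 0.002]
contact_force: [-0.4, 0.2, -0.1]
gripper_width: 0.0853
grip_force: 0.0
```

Call:
jog_arm(deltas="0 0 0 0;0 0 0 0;0 0 0 0;0 0 0 0;0 0 0 0;0 0 0 0;0 0 0 0;0 0 0 0;0 0 0 0;0 0 0 0", claw=0)

```text
clock: 3.4
ee_pos: [0.5534, -0.1199, 0.0799]
eef_rot: [-3.094, -0.545, -0.0]
contact_force: [-1.9, 1.6, 5.5]
gripper_width: 0.0202
grip_force: 58.6
```

```bash
python3 - <<'E'
from h import *
a=cam("scene")["im"][140:240,220:365,::-1];b=cam("top")["im"][160:255,270:420,::-1]
b=cv2.convertScaleAbs(b,alpha=1.6)
o=np.vstack([cv2.resize(a,(435,300),interpolation=2),cv2.resize(b,(435,276),interpolation=2)])
cv2.imwrite("pics/g1.png",o)
E
```

```text
(no output)
```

View pics/g1.png

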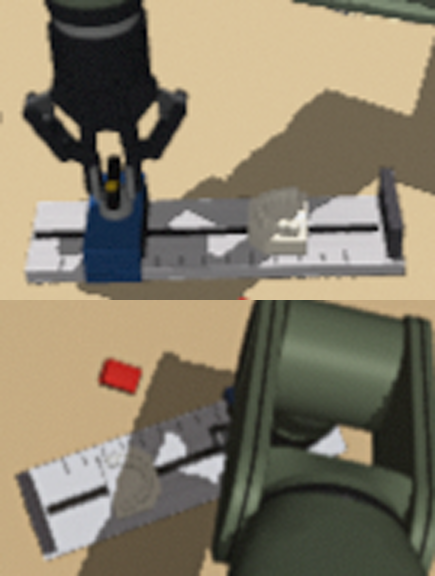

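The grip reads 20 mm wide on a 12 mm bar. The picture shows the fingers around the knob at (113,195) in the upper crop, with the tips down at the grey hub. They are probably holding the hub, so I'll open, go up about 8 mm and regrip.

Call:
jog_arm(deltas="0 0 0 0;0 0 0 0;0 0 0 0;0 0 0 0;0 0 -0.004 0;0 0 -0.008 0;0 0 -0.008 0", claw=0.6)

```text
clock: 4.2
ee_pos: [0.5539, -0.1203, 0.0881]
eef_rot: [3.093, 0.545, 0.002]
contact_force: [-0.8, -0.2, 0.4]
gripper_width: 0.0512
grip_force: 0.0
```

Call:
jog_arm(deltas="0 0 0 0;0 0 0 0;0 0 0 0;0 0 0 0;0 0 0 0;0 0 0 0;0 0 0 0;0 0 0 0;0 0 0 0;0 0 0 0", claw=0)

```text
clock: 5.2
ee_pos: [0.5534, -0.12, 0.0876]
eef_rot: [-3.094, -0.545, -0.0]
contact_force: [-2.2, 2.7, 6.6]
gripper_width: 0.0108
grip_force: 60.4
```

Call:
jog_arm(deltas="0 0 0 -4;0 0 0 -11;0 0 0 -18;0 0 0 -25;0 0 0 -33;0 0 0 -41;0 0 0 -49;0 0 0 -57;0 0 0 -65;0 0 0 -72;0 0 0 -78;0 0 0 -80")

```text
clock: 6.4
ee_pos: [0.5567, -0.121, 0.0876]
eef_rot: [2.014, 2.402, 0.006]
contact_force: [6.9, -2.3, -2.6]
gripper_width: 0.0105
grip_force: 59.3
```

Call:
jog_arm(deltas="0 0 0 0;0 0 0 0")

```text
clock: 6.6
ee_pos: [0.5567, -0.1209, 0.0876]
eef_rot: [2.016, 2.401, 0.006]
contact_force: [7.0, -1.2, -1.6]
gripper_width: 0.0105
grip_force: 59.4
```

```bash
python3 - <<'E'
from h import *
from scipy.spatial.transform import Rotation as Ro
a=cam("scene")["im"][140:240,220:365,::-1]
cv2.imwrite("pics/g2.png",cv2.resize(a,(725,500),interpolation=2))
o=env.observe(); print(o["clock"],o["wrist_torque"],o["contact_force"],o["ee_pos"],Ro.from_rotvec(o["eef_rot"]).as_matrix().round(4))
E
```

```text
6.65 [-0.07159882 -1.03336121  0.05925975] [ 6.1903253  -0.18169077 -2.41143922] [ 0.55667633 -0.12093187  0.08758679] [[-0.173   0.9849  0.0077]
 [ 0.9849  0.173  -0.0018]
 [-0.0031  0.0073 -1.    ]]
```

View pics/g2.png

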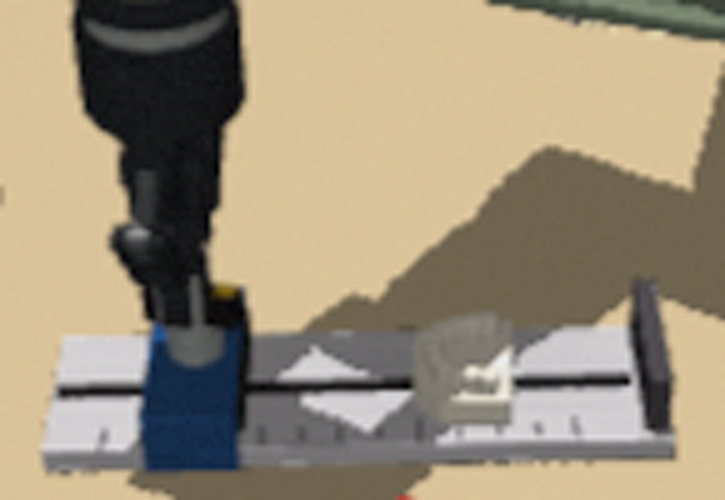

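The bar has turned with the tool, and the yellow mark at (225,293) now points towards the fence. Next I'll slide the stop, still held by the knob, to just short of the model, taking out the ~2.4 mm cross-offset.

Call:
jog_arm(deltas="0.003 0.0019 0 0;0.0089 0.0008 0 0;0.0167 -0.0005 0 0;0.0246 -0.0019 0 0;0.0325 -0.0033 0 0;0.0404 -0.0047 0 0;0.0483 -0.0061 0 0;0.0561 -0.0075 0 0;0.064 -0.0088 0 0;0.0719 -0.0102 0 0;0.0788 -0.0114 0 0;0.0827 -0.0121 0 0")

```text
clock: 7.85
ee_pos: [0.5279, -0.0396, 0.0876]
eef_rot: [2.018, 2.405, 0.003]
contact_force: [6.8, -2.3, 0.1]
gripper_width: 0.0108
grip_force: 59.6
```

```bash
python3 - <<'E'
from h import *
a=cam("scene")["im"][140:240,240:385,::-1]
b=cam("top")["im"][160:255,270:420,::-1]
b=cv2.convertScaleAbs(b,alpha=1.6)
o=np.vstack([cv2.resize(a,(435,300),interpolation=2),cv2.resize(b,(435,276),interpolation=2)])
cv2.imwrite("pics/g3.png",o)
o=env.observe(); print(o["contact_force"],o["ee_pos"],o["ee_pos"][:2]@[-.341,.940],o["ee_pos"][:2]@[.94,.341])
E
```

```text
[5.49747237 1.54222992 1.0080226 ] [ 0.52772324 -0.03918399  0.08754061] -0.21678657582163968 0.4826980996599642
```

View pics/g3.png

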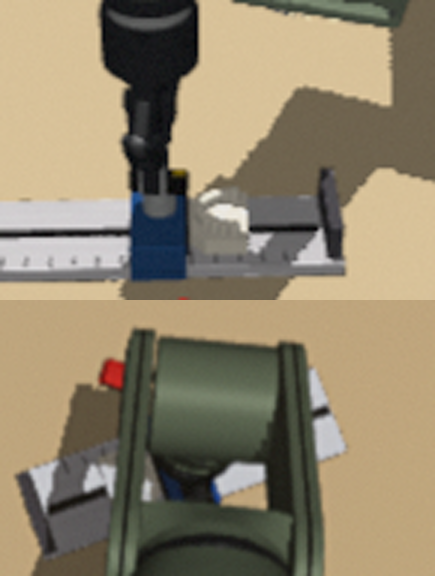

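The stop (at (160,235) in the upper crop) is almost touching the model at (222,220), and the fence at (330,215) is about 70 mm further on. I'll push slowly now.

Call:
jog_arm(deltas="0.003 -0.0005 0 0;0.0079 -0.0014 0 0;0.0128 -0.0022 0 0;0.0177 -0.0031 0 0;0.0227 -0.004 0 0;0.0276 -0.0048 0 0;0.0325 -0.0057 0 0;0.0374 -0.0066 0 0;0.0424 -0.0074 0 0;0.0473 -0.0083 0 0;0.0522 -0.0092 0 0;0.0552 -0.0097 0 0")

```text
clock: 9.15
ee_pos: [0.5092, 0.0128, 0.0876]
eef_rot: [2.017, 2.405, 0.004]
contact_force: [7.4, -1.2, -0.9]
gripper_width: 0.0107
grip_force: 59.5
```

```bash
python3 - <<'E'
from h import *
a=cam("scene")["im"][160:240,280:380,::-1]
cv2.imwrite("pics/g4.png",cv2.resize(a,(700,560),interpolation=2))
o=env.observe(); print(o["clock"],o["contact_force"],o["contact_force"][:2]@[-.341,.940],o["ee_pos"][:2]@[-.341,.940],o["ee_pos"][:2]@[.94,.341])
E
```

```text
9.2 [ 6.83123257  0.46036964 -0.79870155] -1.8967028430043662 -0.16118732733919997 0.4830265821219011
```

View pics/g4.png

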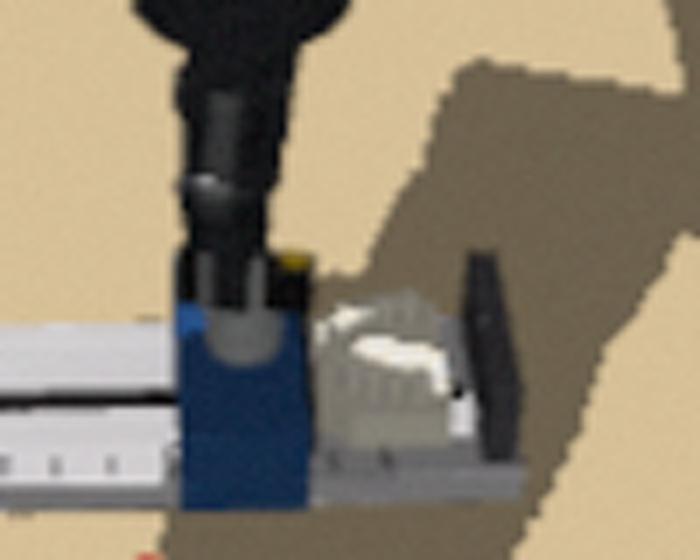

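The model is seated against the stop at (315,380), with a small gap of about 10 mm to the fence at (480,400). I'll creep in and watch the force.

Call:
jog_arm(deltas="0.002 -0.0003 0 0;0.004 -0.0007 0 0;0.0055 -0.001 0 0;0.007 -0.0012 0 0;0.008 -0.0014 0 0;0.009 -0.0016 0 0;0.009 -0.0016 0 0")

```text
clock: 9.9
ee_pos: [0.5062, 0.0213, 0.0875]
eef_rot: [2.017, 2.405, 0.004]
contact_force: [7.0, -1.6, -0.8]
gripper_width: 0.0108
grip_force: 59.5
```

Call:
jog_arm(deltas="0.0007 -0.0001 0 0;0.0014 -0.0002 0 0;0.0014 -0.0002 0 0")

```text
clock: 10.2
ee_pos: [0.5057, 0.0226, 0.0876]
eef_rot: [2.018, 2.404, 0.004]
contact_force: [6.5, -0.6, -1.5]
gripper_width: 0.0109
grip_force: 59.5
```

Call:
jog_arm(deltas="0.0007 -0.0001 0 0;0.0014 -0.0002 0 0;0.0014 -0.0002 0 0")

```text
clock: 10.5
ee_pos: [0.5054, 0.0235, 0.0876]
eef_rot: [2.017, 2.404, 0.004]
contact_force: [6.8, -2.2, -1.4]
gripper_width: 0.0106
grip_force: 59.5
```

Call:
jog_arm(deltas="0.0005 -0.0001 0 0;0.001 -0.0002 0 0;0.001 -0.0002 0 0")

```text
clock: 10.8
ee_pos: [0.5054, 0.0236, 0.0876]
eef_rot: [2.015, 2.404, 0.002]
contact_force: [8.3, -7.2, -2.0]
gripper_width: 0.0104
grip_force: 59.4
```

Call:
jog_arm(deltas="0.0005 -0.0001 0 0;0.001 -0.0002 0 0;0.001 -0.0002 0 0")

```text
clock: 11.1
ee_pos: [0.5054, 0.0237, 0.0876]
eef_rot: [2.013, 2.403, 0.001]
contact_force: [9.1, -10.2, -2.8]
gripper_width: 0.0102
grip_force: 59.3
```

Call:
jog_arm(deltas="0.0005 -0.0001 0 0;0.001 -0.0002 0 0;0.001 -0.0002 0 0")

```text
clock: 11.4
ee_pos: [0.5053, 0.0239, 0.0876]
eef_rot: [2.011, 2.403, 0.0]
contact_force: [9.4, -13.4, -3.4]
gripper_width: 0.0105
grip_force: 59.2
```

Contact is made: travel stopped at fy ≈ −0.150 m with a push of about 16 N. I'll lock with the preload held, checking partway.

Call:
jog_arm(deltas="0 0 0 3;0 0 0 8;0 0 0 13;0 0 0 18;0 0 0 22;0 0 0 25;0 0 0 25")

```text
clock: 12.1
ee_pos: [0.5039, 0.0239, 0.0876]
eef_rot: [2.486, 1.911, -0.001]
contact_force: [6.6, -13.0, -0.3]
gripper_width: 0.0106
grip_force: 59.7
```

Call:
jog_arm(deltas="0 0 0 5;0 0 0 12;0 0 0 19;0 0 0 26;0 0 0 33;0 0 0 40;0 0 0 46;0 0 0 51;0 0 0 54;0 0 0 56;0 0 0 56;0 0 0 56")

```text
clock: 13.3
ee_pos: [0.5016, 0.0259, 0.0876]
eef_rot: [3.097, 0.52, -0.003]
contact_force: [-0.2, -4.8, 5.8]
gripper_width: 0.0105
grip_force: 60.6
```

```bash
python3 - <<'E'
from h import *
from scipy.spatial.transform import Rotation as Ro
o=env.observe(); m=Ro.from_rotvec(o["eef_rot"]).as_matrix(); print(o["clock"],o["wrist_torque"],o["contact_force"],o["contact_force"][:2]@[-.341,.940],o["ee_pos"][:2]@[-.341,.940],np.degrees(np.arctan2(m[1,0],m[0,0])))
E
```

```text
13.3 [-0.65128346 -0.10762553  0.00478247] [-0.15382539 -4.75304724  5.80826806] -4.415409951281165 -0.14665552021073072 19.047994286394175
```

Locked: yaw is back at 19°, and total travel is 0.155 m. Now I'll release and retreat upwards.

Call:
jog_arm(deltas="0 0 0 0;0 0 0 0;0 0 0 0;0 0 0 0;0 0 0 0;0 0 -0.01 0;0 0 -0.03 0;0 0 -0.06 0;0 0 -0.1 0;0 0 -0.14 0;0 0 -0.17 0;0 0 -0.18 0", claw=0.6)

```text
clock: 14.5
ee_pos: [0.5042, 0.0261, 0.2715]
eef_rot: [3.098, 0.518, 0.011]
contact_force: [0.6, 0.0, 1.2]
gripper_width: 0.0512
grip_force: 0.0
```

Call:
jog_arm(deltas="-0.02 0.02 0 0;-0.05 0.05 0 0;-0.08 0.08 0 0;-0.11 0.11 0 0;-0.14 0.14 0 0;-0.16 0.16 0 0;-0.17 0.17 0 0;-0.17 0.17 0 0")

```text
clock: 15.3
ee_pos: [0.3962, -0.1911, 0.2666]
eef_rot: [-3.099, -0.513, 0.002]
contact_force: [-0.5, 0.1, -0.1]
gripper_width: 0.0514
grip_force: 0.0
```

```bash
python3 - <<'E'
from h import *
a=cam("scene")["im"][170:240,270:370,::-1];b=cam("top")["im"][165:255,260:400,::-1]
b=cv2.convertScaleAbs(b,alpha=1.6)
o=np.vstack([cv2.resize(a,(420,294),interpolation=2),cv2.resize(b,(420,270),interpolation=2)])
cv2.imwrite("pics/g5.png",o); print(env.observe()["contact_force"])
E
```

```text
[-0.04453234 -0.42246564 -0.06178716]
```

View pics/g5.png

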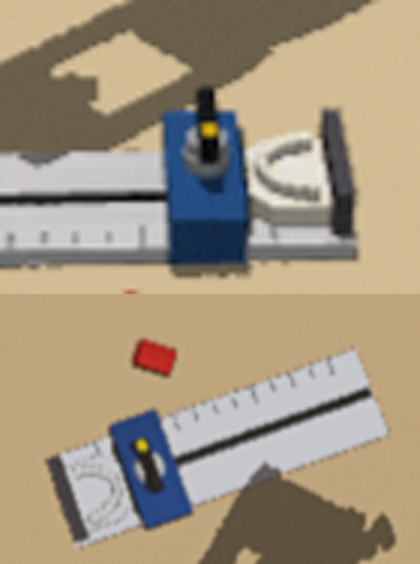

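The model sits squarely between the stop (246,180) and the fence (330,180). The bar lies across the bed with its yellow mark at (208,130) on the +x side, so the clamp is locked. The red block is untouched and the robot is clear.

```bash
python3 -c "
from station import env; print(env.sign_off())"
```

```text
the job is handed in; nothing more can be done
None
```

The job is handed in: I freed the clamp, pushed the stop until the model was home against the fence (about 16 N at most), locked the knob again with the stop still against the model, and let go with the robot clear at about 15 s.

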